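# Draw the bench suction hood out one hole

## Robot

A 6-joint arm with a two-finger parallel gripper is mounted at the origin on the work surface. World frame = base frame: x ahead of the robot, y to its left, z up, the work surface at z = 0. Lengths are in m, angles in rad, forces in N, time in s.
With the tool pointing down it reaches from about 0.35 to 0.775 m from the base axis. Payload 5.5 kg.
Tool frame: the origin (TCP) lies between the finger pads; the fingertips stand 22 mm ahead of it and the grasp point (between the pads) lies 3 mm ahead of it; z points along the fingers, y is the line along which they close (so a half turn about z gives the same grasp; the last joint's range is limited). The gripper opens to 85 mm and grips with 20 to 120 N. Pads are 22 mm wide; open, the fingers measure 114 mm over their backs; the gripper's body (76 mm by 85 mm) begins 54 mm behind the grasp point. The pads swing forward as they close: fully open they stand 13 mm farther back than shut.
Start: joints at [-1.353, 0.313, 0.046, 1.304, 0, 1.431], TCP at [0.201, -0.539, 0.253] pointing down, gripper open.
Joint ranges: [-2.76, 2.76], [-0.86, 1.69], [-1.03, 1.26], [-2.2, 2.34], [-1.47, 1.5], [-3.14, 3.14]. Speed limits (rad/s): [2.57, 2.57, 3.14, 3.14, 3.14, 3.14].

## Interface

Orientations are given as a unit quaternion [w, x, y, z].
In Python, from workcell import env, vision, telemetry gives the robot as it stands (env), with the cameras (vision) and the readings (telemetry).
- The arm moves only by the tool run_rows, called after ">>>" as name(argument=value, ...) on one line, values as JSON. Schema: {"type":"object","properties":{"plan":{"type":"string"},"aperture":{"type":"number"},"squeeze":{"type":"number"},"only":{"type":"string"},"quiet":{"type":"boolean"},"lines":{"type":"string"}},"required":["plan"],"additionalProperties":false}. plan is a string of 1 to 8 rows, parted by semicolons, with the numbers parted by commas; each row has 6 numbers: dx, dy, dz in parts of the range, where 1.0 means 0.6 m, then a rotation vector rx, ry, rz in fractions of the full range, 1 being pi rad; each row is the pose to reach, as a shift and turn from the pose commanded when the call began, along the tool's axes at that moment; what a row does not reach only later rows make up. A row lasts 1/8 s, in which the tool goes at most 0.0625 m and 0.188 rad, less where a joint would pass 70% of its speed; a pose out of reach is approached as far as the arm can. aperture is the finger opening in m, set as the call begins (left out keeps the last). The fingers move at their own pace and stop on an object; squeeze is the grip in N (left out, the last holds). Time passes only in rows, so rows that do not move let the fingers close. The tool returns the time, the measured TCP pose, the force, the opening and the grip force at its end. only (a regular expression) keeps the lines of the reply that match it, lines (a string "A,B") keeps lines A to B, and quiet returns only ok. No shift or turn number may pass 1 either way. Input that does not fit is refused with a message, and nothing moves.
- telemetry.get_state(): the state, without advancing time (a new reading comes with each control period).
- vision.read_camera(name): name is "scene" or "side" or "wrist"; returns a dict with "image" (420x560x3 uint8, red, green, blue), "K" (3x3 intrinsics, pixels), "R" (3x3) and "t" (3): a world point X has camera coordinates R X + t. Camera axes: x right, y down, z forward; pixel columns grow to the right and rows downward; lengths in m; the calibration is good to about 2 mm. A picture is of the moment at which its call begins. There is no depth.
- env.hand_in(): hands the job in; it is judged then, once.
The state is a dict: "clock": time; "joint_pos": joint angles; "qvel": joint speeds; "tau": joint torques, N m; "tcp_pos": TCP position; "orientation": TCP orientation; "wrist_force": force on the tool from outside, world axes, zero at the start; "ft_torque": the same for the moment, N m; "finger_gap": finger opening in m; "grip_force": force on a finger pad.
Only numpy, scipy, OpenCV 4.12 (cv2) and the standard library are available. Lean on these libraries where they do the work, as an engineer would, in place of code of your own. Each camera call takes 0.05 s, during which the arm holds its last target. There are 200 camera calls.

## Task

The suction hood stands too far from the ball vise. Press in the red spring button on the side of its steel tube, draw the tube out towards the vise to the next hole, just one, and let the button click fully out through that hole. Then let go, and leave everything else on the bench where it is.

Things in the scene. Friction and masses are not known exactly. Their poses are not given: they have to be found in the camera images.
- suction_stand: Bolted-down suction stand: grey foot 120 mm across, aluminium duct 43 mm thick with an elbow on top (152 mm high). A level telescopic tube runs from the elbow along this frame's -y, its axis 130 mm above the bench over x = 0. Origin: centre of the foot's underside. -y: the way the tube draws out, towards the vise; +x: the side of the red button, which stands 175 mm from the origin along -y.
- suction_tube (a joint): Draw-out of the bright steel outer tube (35 mm across, 2 mm wall) over the fixed dark inner tube, in m, positive out along the stand's -y; it cannot turn. Three holes, 14.6 mm wide, 40 mm apart, on +x: the button stands in the first at 0 (start), the second at 0.040 (the next hole), the third at 0.080. Button out: locked, 0.8 mm play. The next hole lets the button out, which stops the tube.
- button (a joint): Travel of the red button, in m, level across the tube: 0 = fully out, 6 mm proud of the outer tube; 0.006 = flush; 0.008 = under the wall; stop 0.0095. Spring 3 N at 0, 6 N at flush. Held flush, it lets the tube be drawn: the hole's edge rides over the dome and pushes it under the wall, taking some 10 to 15 N along the tube at first, then 3 to 5 N.
- button_top (a point): Outermost point of the button's dome (13 mm across): 130 mm above the bench, 23.5 mm from the tube's axis when out, on the stand's +x side. It moves in with the button but not along with the outer tube. Two flat fingers closed on the tube from above, one on the button, one across from it, press it flush and hold the outer tube at once; nothing else is within 25 mm of the tube here.
- hood_mouth (a point): Centre of the open mouth, 105 mm across, of the clear bell-shaped hood on the outer tube's end; on the tube's axis. Along the stand's -y from its origin, at draw-out 0: black rear sleeve (41 mm across) 65 to 81 mm, bare steel 81 to 214 mm, black collar (43 mm across) 214 to 236 mm, hood 236 to 308 mm, mouth at 308 mm. All of it moves with the outer tube.
- ball_vise: Engraver's ball vise: dark steel ball in a black rubber ring, 124 mm across, 128 mm high, two steel jaws and a brass medal on top; fixed. Origin: centre of its underside. Its near side is about 80 mm from the hood's mouth at the start and 40 mm after the tube is drawn out one hole.
- cream_jar: White plastic jar with a paper label and white cap, 76 mm across, 72 mm high. Bystander. Origin: centre of its underside.
- file: Flat file with pale wooden handle, 208 mm long along its x (handle to -x), 24 mm high. Bystander. Origin: under its middle.
- graver: Graver with a dark mushroom handle, 120 mm long along its x (handle to -x), 31 mm high. Bystander. Origin: under its middle.
- brush: Brass-bristled hand brush with wooden back, 180 mm long along its x, 22 mm high. Bystander. Origin: under its middle.
- hammer: Hammer with wooden handle, 230 mm long along its x (head at +x), 26 mm high. Bystander. Origin: under its middle.
- pliers: Pliers with green handles, 165 mm long along its x (jaws at +x), 14 mm high. Bystander. Origin: under its middle.
- ring_mandrel: Tapered steel ring mandrel, lying, 250 mm long along its x (thin end at +x), 26 mm high. Bystander. Origin: under its middle.

How it is judged:
On the way, in this order (a step that is already met when the one before it is completed fails the run):
1. the button is pressed in, with the tube still at its first hole (value of joint button above 0.0045 m and value of joint suction_tube below 0.008 m).
2. the tube is one hole further out and the button has sprung out through that hole (value of joint suction_tube between 0.037 and 0.043 m and value of joint button below 0.0015 m), for 0.2 s.
At the end, for the whole second after the job is handed in: The outer tube rests one hole further out (drawn out 40 mm, within 3 mm), the button stands fully out through that hole (within 1.5 mm) (all of step 2 and velocity of joint suction_tube between -0.01 and 0.01 m/s); the robot touches nothing.
It fails at once if a loose thing on the bench (jar, file, graver, brush, hammer, pliers or mandrel) is moved more than 30 mm (distance of any of cream_jar, file, graver, brush, hammer, pliers, ring_mandrel from where it was at the start of the episode above 0.03 m).
It also fails if it takes over 32 s, if anything falls off the work surface, if the arm or the gripper's body presses on something with over 40 N, if the wrist force passes 120 N, or if a joint passes its speed limit or range.

## Working session

There is one attempt and no reset: what is moved stays moved. The work goes in short steps, Python scripts to look and compute and a tool call to move; the robot and the scene stay as the last step left them, time stands still between calls to the robot, and variables do not carry over. Pictures are saved under pics/ and viewed, at most 10 in all, crops included, and the job is handed in when it is done.

```bash
ls; mkdir -p pics; python3 - <<'E'
from workcell import env, vision, telemetry
import cv2,numpy as np,pickle
s=telemetry.get_state();print(s['clock'],s['tcp_pos'],s['orientation'],s['finger_gap'])
D={}
for n in ['scene','side','wrist']:
    c=vision.read_camera(n);D[n]=c
    cv2.imwrite(f'pics/{n}0.png',cv2.cvtColor(c['image'],cv2.COLOR_RGB2BGR))
    print(n,c['K'].tolist(),(-c['R'].T@c['t']).round(3),c['R'][2].round(3))
pickle.dump(D,open('d0.pkl','wb'))
E
```

```text
pics
workcell.py
0.0 [ 0.20124478 -0.53812046  0.25238314] [-9.33062332e-04  9.84037807e-01  1.77957075e-01 -5.31037769e-05] 0.08587119937406154
scene [[460.4112156095444, 0.0, 278.16353057595853], [0.0, 460.4112156095444, 216.55372652001745], [0.0, 0.0, 1.0]] [1.378 0.637 1.177] [-0.554 -0.439 -0.708]
side [[519.7004691138226, 0.0, 283.56543917906805], [0.0, 519.7004691138226, 217.48150970525424], [0.0, 0.0, 1.0]] [-0.285 -0.884  1.259] [ 0.502  0.513 -0.696]
wrist [[299.6126691539819, 0.0, 278.440165511356], [0.0, 299.6126691539819, 215.1187016917197], [0.0, 0.0, 1.0]] [ 0.274 -0.512  0.373] [-0.283 -0.105 -0.953]
```

View pics/scene0.png

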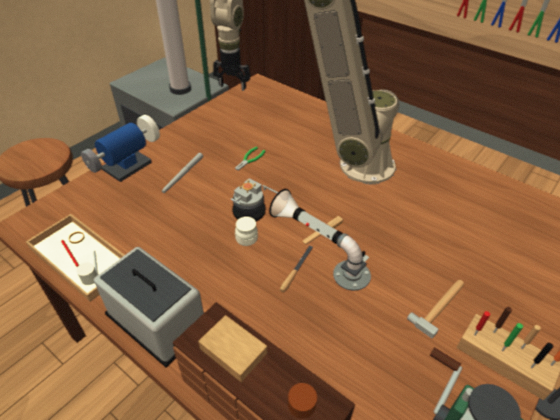

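View pics/side0.png

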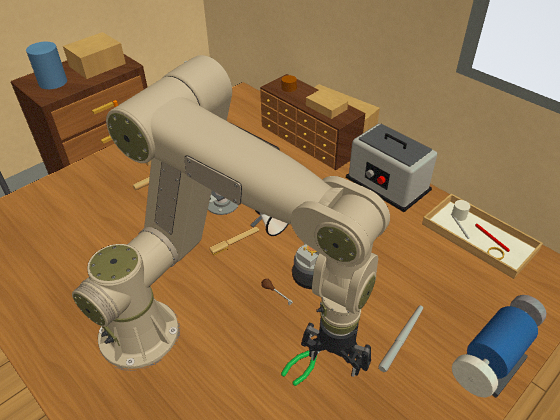

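The scene view shows the stand foot at about (352,275), the elbow near (350,245), the hood near (283,205) and a red dot near (307,225). The side view is blocked by the arm. I'll enlarge the scene view.

```bash
python3 - <<'E'
import cv2
i=cv2.imread('pics/scene0.png')[170:300,220:390]
cv2.imwrite('pics/crop0.png',cv2.resize(i,None,fx=4.5,fy=4.5,interpolation=cv2.INTER_CUBIC))
E
```

```text
(no output)
```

View pics/crop0.png

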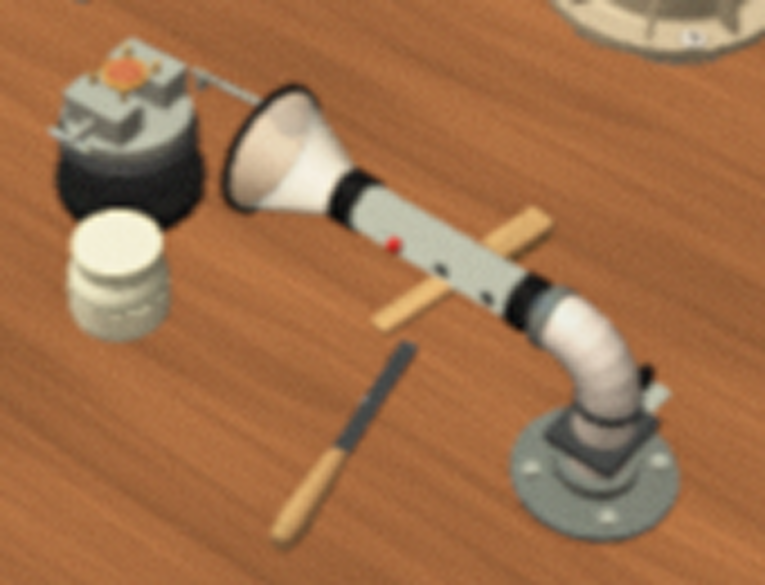

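Crop pixels (4.5x, offset 220,170): button (393,244), second and third holes (441,270) and (487,298), mouth centre about (270,148), foot centre about (596,472). Next I'll fit the stand pose to these.

```bash
cat > fit.py <<'E'
import numpy as np,pickle
from scipy.optimize import least_squares
D=pickle.load(open('d0.pkl','rb'))
def proj(c,X):
    p=(c['K']@(c['R']@X.T+c['t'].reshape(3,1)));return (p[:2]/p[2]).T
def W(p,L):
    c,s=np.cos(p[2]),np.sin(p[2]);return L@np.array([[c,s,0],[-s,c,0],[0,0,1]])+[p[0],p[1],0]
E
python3 - <<'E'
from fit import *
L=np.array([[.0225,-.175,.131],[.0175,-.135,.130],[.0175,-.095,.130],[0,-.308,.130],[0,0,.008]])
px=np.array([[393,244],[441,270],[487,298],[272,148],[596,472]])/4.5+[220,170]
w=np.array([1,1,1,.4,.4])[:,None]
c=D['scene']
for a in range(-3,4):
    r=least_squares(lambda p:((proj(c,W(p,L))-px)*w).ravel(),[.45,0,a])
    print(r.cost.round(2),r.x.round(4))
p=r.x if r.cost<9 else None
best=min((least_squares(lambda p:((proj(c,W(p,L))-px)*w).ravel(),[.45,0,a]) for a in range(-3,4)),key=lambda r:r.cost).x
print(best,(proj(c,W(best,L))-px).round(2).tolist())
print(W(best,np.array([[0,-.175,.13],[.0235,-.175,.13],[0,-.308,.13],[0,-.45,0]])).round(4))
E
```

```text
0.25 [ 0.5164  0.2569 -6.3384]
0.25 [ 0.5164  0.2569 -0.0552]
0.25 [ 0.5164  0.2569 -0.0552]
0.25 [ 0.5164  0.2569 -0.0552]
0.25 [ 0.5164  0.2569 -0.0552]
0.25 [ 0.5164  0.2569 -0.0552]
0.25 [ 0.5164  0.2569 -0.0552]
[ 0.51642598  0.25691625 -0.0552077 ] [[-0.13, 0.21], [0.11, -0.0], [0.06, 0.13], [0.07, -1.24], [-0.34, -0.95]]
[[ 0.5068  0.0822  0.13  ]
 [ 0.5302  0.0809  0.13  ]
 [ 0.4994 -0.0506  0.13  ]
 [ 0.4916 -0.1924  0.    ]]
```

Careful with the scale: shifts go in shares of 0.6 m and turns go in shares of pi rad. That gives: 0.36 m / 0.6 = 0.6, 0.225 m / 0.6 = 0.375, -0.8 rad / 3.1416 = -0.2546.

>>> run_rows(plan="0.075,-0.07,0,0,0,-0.0318;0.15,-0.14,0,0,0,-0.0637;0.225,-0.21,0,0,0,-0.0955;0.3,-0.28,0,0,0,-0.1273;0.375,-0.35,0,0,0,-0.1592;0.45,-0.42,0,0,0,-0.191;0.525,-0.49,0,0,0,-0.2228;0.6,-0.56,0,0,0,-0.2546", aperture=0.085, squeeze=20)

```text
clock: 1.15
tcp_pos: [0.4214, -0.096, 0.2533]
orientation: [0.0, 0.836, 0.548, 0.0]
wrist_force: [1.3, -1.0, 0.3]
finger_gap: 0.0853
grip_force: 0.0
```

```bash
cat > go.py <<'E'
# remaining shift in tool axes to a target tcp/yaw
from workcell import env, vision, telemetry
import numpy as np,sys
from scipy.spatial.transform import Rotation as Ro
def rem(t,psi):
    s=telemetry.get_state();q=s['orientation'];R=Ro.from_quat([q[1],q[2],q[3],q[0]])
    T=Ro.from_matrix([[np.cos(psi),np.sin(psi),0],[np.sin(psi),-np.cos(psi),0],[0,0,-1]])
    print('t',s['clock'],'shift',(R.inv().apply(np.array(t)-s['tcp_pos'])).round(4),'rot',(R.inv()*T).as_rotvec().round(4),'F',np.round(s['wrist_force'],2),'gap',s['finger_gap'])
if __name__=='__main__': a=list(map(float,sys.argv[1:]));rem(a[:3],a[3])
E
python3 go.py .5068 .0822 .250 1.5156
```

```text
t 1.15 shift [0.1974 0.0073 0.0033] rot [ 6.000e-04  2.000e-04 -3.548e-01] F [ 1.31 -0.98  0.34] gap 0.08526057082721052
```

Converted, 0.197 m / 0.6 = 0.3283, 0.19 m / 0.6 = 0.3167, -0.355 rad / 3.1416 = -0.113.

>>> run_rows(plan="0.0833,0.0033,0,0,0,-0.0382;0.1667,0.0067,0,0,0,-0.0764;0.25,0.01,0,0,0,-0.1114;0.3167,0.0117,0,0,0,-0.113;0.3283,0.0117,0.005,0,0,-0.113;0.3283,0.0117,0.005,0,0,-0.113")

```text
clock: 1.9
tcp_pos: [0.5059, 0.0799, 0.2496]
orientation: [-0.0, 0.727, 0.687, -0.001]
wrist_force: [-0.1, -1.0, -1.0]
finger_gap: 0.085
grip_force: 0.0
```

```bash
python3 go.py .5068 .0822 .133 1.5156
python3 - <<'E'
from workcell import env, vision, telemetry
import cv2,pickle,numpy as np
D={}
for n in ['side','wrist','scene']:
    c=vision.read_camera(n);D[n]=c
ims=[cv2.cvtColor(D[n]['image'],cv2.COLOR_RGB2BGR) for n in ('wrist','scene')]
cv2.imwrite('pics/wrist1.png',ims[0])
cv2.imwrite('pics/scene1.png',cv2.resize(ims[1][150:300,220:420],None,fx=4,fy=4,interpolation=cv2.INTER_CUBIC))
pickle.dump(D,open('d1.pkl','wb'))
from fit import proj,W
p=[ 0.51642598,0.25691625,-0.0552077]
L=np.array([[.0235,-.175,.13],[0,-.308,.13],[0,-.175,.1475],[0,-.214,.1475],[0,-.081,.1475]])
for n in D: print(n,proj(D[n],W(p,L)).round(1).tolist())
E
```

```text
t 1.9 shift [0.0024 0.001  0.1166] rot [-0.0016  0.0005 -0.0019] F [-0.14 -0.99 -1.05] gap 0.08497603107499184
side [[255.2, 197.0], [276.5, 221.8], [249.3, 196.2], [257.0, 202.3], [231.4, 182.0]]
wrist [[307.4, 212.3], [279.7, 343.0], [279.5, 218.9], [279.5, 264.0], [279.2, 89.2]]
scene [[307.0, 224.8], [280.5, 201.6], [312.0, 217.0], [302.5, 211.2], [335.9, 231.6]]
```

View pics/wrist1.png

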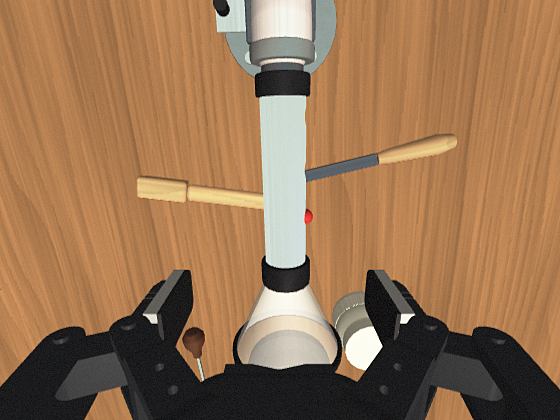

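View pics/scene1.png

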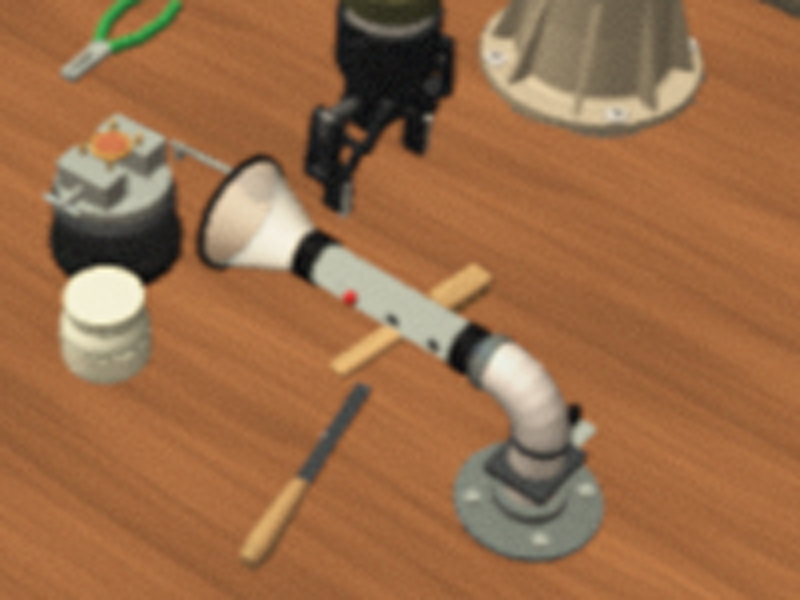

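The wrist view shows the tube upright in the picture, with edges at about 262 and 305 near row 216. The button is at about (309,216), and the tube centre is about 4 px right of the prediction. The scene view shows clear space around the tube. I'll enlarge the wrist view and refine the fit.

```bash
python3 - <<'E'
import cv2
i=cv2.imread('pics/wrist1.png')[60:300,230:340]
cv2.imwrite('pics/crop1.png',cv2.resize(i,None,fx=2.5,fy=2.5,interpolation=cv2.INTER_CUBIC))
E
```

```text
(no output)
```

View pics/crop1.png

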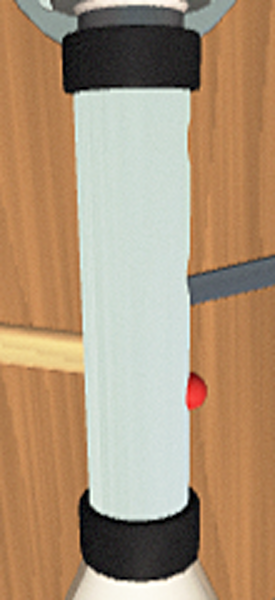

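Crop points (2.5x, offset 230,60): tube edges 75/188 at row 100 and 90/189 at row 500, button tip (207,391). The wrist view puts the axis about 3.5 mm farther in +x than the scene view, which is within both calibrations. I'll take the middle, go down with the fingers open, and look again.

Converted, 0.1166 m / 0.6 = 0.1943, 0.113 m / 0.6 = 0.1883, -0.007 rad / 3.1416 = -0.0022.

>>> run_rows(plan="0.0017,0.0033,0.0333,0,0,-0.0022;0.0025,0.0058,0.0917,0,0,-0.0022;0.0025,0.0058,0.15,0,0,-0.0022;0.0025,0.0058,0.1883,0,0,-0.0022;0.0025,0.0058,0.1943,0,0,-0.0022;0.0025,0.0058,0.1943,0,0,-0.0022")

```text
clock: 2.8
tcp_pos: [0.5102, 0.0804, 0.1344]
orientation: [0.0, 0.725, 0.688, 0.0]
wrist_force: [0.4, 0.0, -0.4]
finger_gap: 0.085
grip_force: 0.0
```

```bash
python3 - <<'E'
from workcell import env, vision, telemetry
import cv2,numpy as np
from fit import proj,W
c=vision.read_camera('wrist');im=cv2.cvtColor(c['image'],cv2.COLOR_RGB2BGR)
cv2.imwrite('pics/wrist2.png',im)
s=telemetry.get_state();t=np.array(s['tcp_pos'])
print(t,s['wrist_force'])
p=[ 0.51642598,0.25691625,-0.0552077]
print(proj(c,W(p,np.array([[.0235,-.175,.13],[0,-.175,.1475],[0,-.081,.1475],[0,-.214,.1475]]))).round(1).tolist(), proj(c,t[None]).round(1))
E
```

```text
[0.51068314 0.08060287 0.13485007] [ 0.32982527  0.34093587 -0.66059324]
[[320.6, 287.2], [269.9, 309.5], [268.3, 58.9], [270.4, 382.8]] [[279.3 295.4]]
```

View pics/wrist2.png

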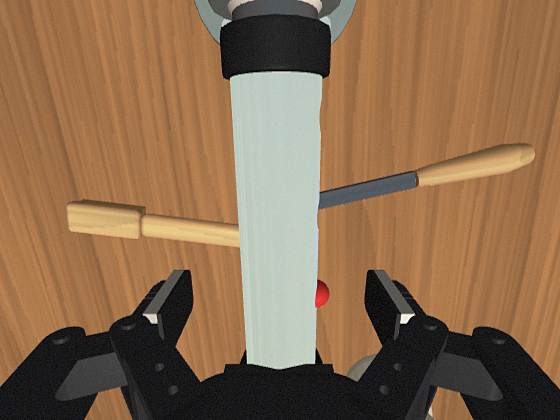

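Fingers and tube are now centred: pad faces at 190 and 367 give a middle of 278.5, and the tube spans 242–317 with its centre at 279.5. The button, at (320,293), lines up with the pad centre. I'll close gently.

Converted, 0.001 m / 0.6 = 0.0017, -0.01 rad / 3.1416 = -0.0032.

>>> run_rows(plan="0.0017,0,0.0017,0,0,-0.0032;0.0017,0,0.0017,0,0,-0.0032;0.0017,0,0.0017,0,0,-0.0032;0.0017,0,0.0017,0,0,-0.0032;0.0017,0,0.0017,0,0,-0.0032;0.0017,0,0.0017,0,0,-0.0032", aperture=0.03, squeeze=40)

```text
clock: 3.6
tcp_pos: [0.5108, 0.0821, 0.1339]
orientation: [0.001, 0.721, 0.693, 0.001]
wrist_force: [-0.3, 0.5, 5.8]
finger_gap: 0.034
grip_force: 39.7
```

Converted, -0.03 m / 0.6 = -0.05, -0.026 m / 0.6 = -0.0433.

>>> run_rows(plan="-0.0033,0,0,0,0,0;-0.01,0,0,0,0,0;-0.0167,0,0,0,0,0;-0.0233,0,0,0,0,0;-0.03,0,0,0,0,0;-0.0367,0,0,0,0,0;-0.0433,0,0,0,0,0;-0.05,0,0,0,0,0", aperture=0.03, squeeze=60)

```text
clock: 4.6
tcp_pos: [0.5098, 0.0539, 0.134]
orientation: [-0.0, 0.721, 0.693, 0.002]
wrist_force: [1.4, 7.0, 6.9]
finger_gap: 0.0333
grip_force: 58.9
```

Converted, -0.012 m / 0.6 = -0.02, -0.011 m / 0.6 = -0.0183.

>>> run_rows(plan="-0.0033,0,0,0,0,0;-0.0067,0,0,0,0,0;-0.01,0,0,0,0,0;-0.0133,0,0,0,0,0;-0.0167,0,0,0,0,0;-0.0183,0,0,0,0,0;-0.02,0,0,0,0,0;-0.02,0,0,0,0,0")

```text
clock: 5.6
tcp_pos: [0.5093, 0.0411, 0.134]
orientation: [0.0, 0.721, 0.693, 0.002]
wrist_force: [-0.8, 4.5, 6.1]
finger_gap: 0.0334
grip_force: 59.0
```

```bash
python3 - <<'E'
from workcell import env, vision, telemetry
import cv2
a=[cv2.cvtColor(vision.read_camera(n)['image'],cv2.COLOR_RGB2BGR) for n in ('wrist','scene')]
o=[cv2.resize(a[0][0:400,130:430],(450,600)),cv2.resize(a[1][180:300,265:335],(350,600),interpolation=cv2.INTER_CUBIC)]
cv2.imwrite('pics/p3.png',cv2.hconcat(o))
E
```

```text
(no output)
```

View pics/p3.png

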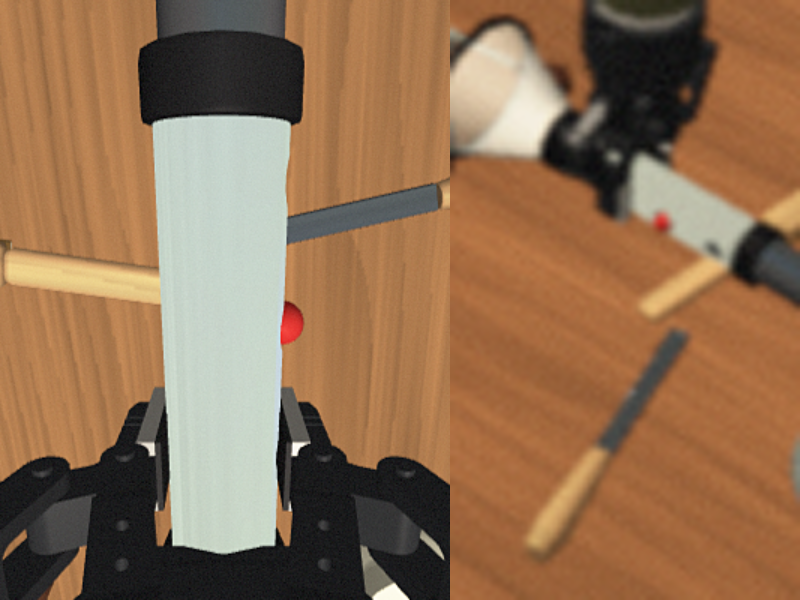

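The button stands proud again at (292,323) in the wrist view. In the scene view it is at (662,222), with just one hole left behind it, so the tube is one hole out. Now I'll let go and go up.

Converted, 0.001 m / 0.6 = 0.0017.

>>> run_rows(plan="0.0017,0,0,0,0,0;0.0017,0,0,0,0,0;0.0017,0,0,0,0,0;0.0017,0,0,0,0,0;0.0017,0,0,0,0,0;0.0017,0,0,0,0,0", aperture=0.085, squeeze=20)

```text
clock: 6.45
tcp_pos: [0.5083, 0.0411, 0.1326]
orientation: [0.0, 0.721, 0.692, -0.0]
wrist_force: [0.2, -0.2, -1.7]
finger_gap: 0.0848
grip_force: 0.0
```

>>> run_rows(plan="0.0017,0,-0.0333,0,0,0;0.0017,0,-0.0833,0,0,0;0.0017,0,-0.1333,0,0,0;0.0017,0,-0.1833,0,0,0;0.0017,0,-0.2,0,0,0;0.0017,0,-0.2,0,0,0")

```text
clock: 7.2
tcp_pos: [0.5086, 0.0421, 0.2527]
orientation: [0.0, 0.721, 0.692, 0.0]
wrist_force: [0.3, 0.1, -0.9]
finger_gap: 0.0849
grip_force: 0.0
```

```bash
python3 - <<'E'
from workcell import env, vision, telemetry
import cv2
a=[cv2.cvtColor(vision.read_camera(n)['image'],cv2.COLOR_RGB2BGR) for n in ('wrist','scene')]
o=[cv2.resize(a[0][0:400,130:430],(450,600)),cv2.resize(a[1][180:300,265:335],(350,600),interpolation=cv2.INTER_CUBIC)]
cv2.imwrite('pics/p4.png',cv2.hconcat(o))
E
```

```text
(no output)
```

View pics/p4.png

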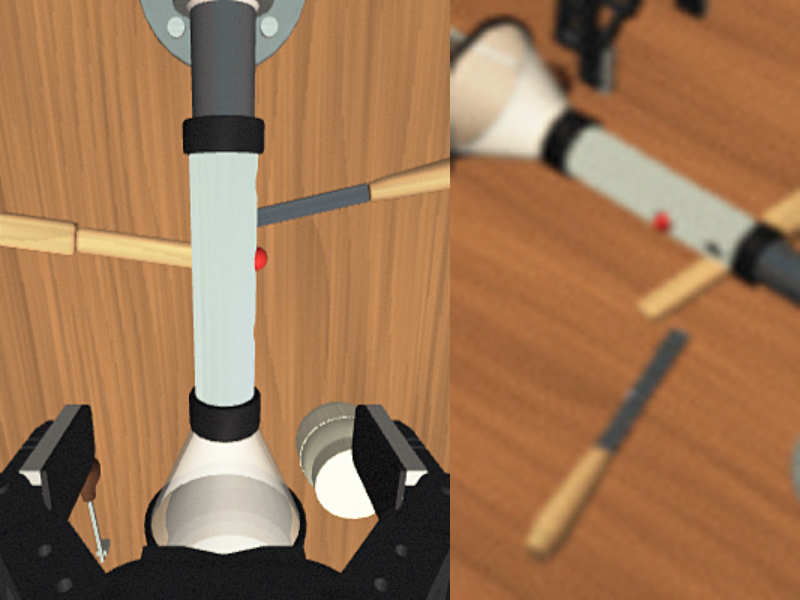

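The button stands out through the second hole, with the third still behind it. The gripper is clear and nothing else has moved, so I'm handing in.

```bash
python3 -c "
from workcell import env, vision, telemetry
print(env.hand_in())"
```

```text
the job is handed in; nothing more can be done
None
```

The tube is drawn out one hole with the red button standing out through it, the gripper is clear of everything, and the job is handed in; the hand-in returned no verdict.

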